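Seat a sample cap in its V stop and snap the toggle clamp shut on it

TASK

With the fingertips only, push the aluminium sample cap along the steel base plate until it is fully home in the V-shaped stop, touching both jaws. Then push the black handle of the toggle clamp down past its dead point until it snaps into lock by itself, with the rubber foot pressing on the cap, and leave it locked. Do not lift or tip the cap, and leave the weight, the tape roll and the spanner where they lie.

Things in the scene. Friction and masses are not known exactly. Their poses are not given: they have to be found in the camera images.
- fixture: Clamping fixture fixed to the bench: steel base plate 160 x 84 x 8 mm with a V stop (two white jaws) and a toggle clamp. Origin: on the bench, right below the cap's centre when home. z up; x along the plate from the open end (-75 mm) to the clamp end (+85 mm); y across. The dark clamp body, 26 mm wide, up to z = 72 mm, stands at x = 42 to 92 mm.
- cap_home (a point): Where the centre of the cap's top face must come (fixture frame x = 0, y = 0, z = 44 mm; axes as the fixture). The V stop opens towards -x; its two jaws, of slippery white plastic, stand 12 mm above the plate, each 35 degrees off the x axis, and centre the cap here when it touches both.
- sample_cap: Loose round aluminium sample cap, 62 mm across, 36 mm high, about 0.3 kg, flat on the base plate, 20 to 40 mm short of home (towards the fixture's -x), up to 8 mm off to either side. A thin drain stub sticks 20 mm out of its side. Origin: in its underside, 10 mm off its centre towards the stub, along its -y. It slides with 1 to 4 N.
- cap_top (a point): Centre of the top face of the sample cap's round body (36 mm above its underside). Home is x = 0, y = 0 in the fixture's frame, z = 44 mm.
- clamp_lever (a joint): Lever angle, rad: 0 open (handle up, 63 degrees above level, leaning away from the cap), 0.85 dead point, 1.05 locked on its stop (3 degrees above level). Starts between 0 and 0.2. Swings easily to about 0.4, where the foot meets a cap that is home; then needs 3 to 6 N on the handle up to the dead point; past it, it pulls itself to the stop and stays. Let go before that, it springs back.
- lever_hinge (a point): Point on the lever's hinge axis, which runs along the fixture's y axis: at x = 81.5 mm, z = 62 mm in the fixture's frame.
- lever_grip (a point): Place to push: middle of the upper face of the lever's handle, 70 mm out from the hinge axis. The handle is a black plastic bar 20 mm wide, 15 mm thick, from 41 to 105 mm from the axis. x points outwards along the lever, z out of this face. Locked, the point lies at about x = 152 mm, z = 73 mm in the fixture's frame.
- foot: Sprung rubber foot (28 mm across, 9 mm high) under the tip of the clamp's arm; origin at the centre of its lower face. The arm swings down with the lever: with the lever open the foot hangs 13 to 26 mm above the cap's top; locked, it presses on the middle of the cap with about 18 N.
- weight_a: Bystander: brass weight with a knob, 36 mm across, 40 mm high, standing on the bench beyond the fixture. Origin: centre of its underside.
- ptfe_tape: Bystander: roll of black tape, 59 mm across, 19 mm high, lying on the bench beyond the fixture. Origin: centre of its underside.
- spanner_2: Bystander: small steel spanner, 150 x 22 x 6 mm, lying on the bench in front of the fixture. Origin: centre of its underside, long along its y axis.
There are look-alikes about, which are no part of the job. Leave any yellow look-alike of the sample_cap alone.

How it is judged (in metres and radians):
On the way, in this order (a step that is already met when the one before it is completed fails the run):
1. the cap is home in the V stop, the lever not yet pushed over (x of cap_top in the frame of fixture between -0.004 and 0.004 m and y of cap_top in the frame of fixture between -0.004 and 0.004 m and z of cap_top in the frame of fixture below 0.048 m and value of joint clamp_lever below 0.6 rad), for 0.2 s.
2. the lever is past its dead point and locked, the foot pressing on the cap (value of joint clamp_lever above 0.98 rad and contact force between foot and sample_cap above 8 N), for 0.2 s.
At the end, for the whole second after the job is handed in: The centre of the cap is within 4 mm of home along and across the plate, the cap flat and at rest on the plate (top not over 48 mm), the lever locked (joint over 0.98 rad of 1.05), the rubber foot pressing on the cap with more than 8 N (all of step 2 and x of cap_top in the frame of fixture between -0.004 and 0.004 m and y of cap_top in the frame of fixture between -0.004 and 0.004 m and z of cap_top in the frame of fixture below 0.048 m and linear speed of sample_cap below 0.01 m/s); the robot touches nothing.
It fails at once if the cap is lifted (z of cap_top in the frame of fixture above 0.052 m).
It fails at once if the cap is tipped (angle between sample_cap's own z axis and vertical above 0.2 rad).
It fails at once if the weight is disturbed (moved over 20 mm) (distance of weight_a from where it was at the start of the episode above 0.02 m).
It fails at once if the tape roll is disturbed (moved over 20 mm) (distance of ptfe_tape from where it was at the start of the episode above 0.02 m).
It fails at once if the spanner is disturbed (moved over 20 mm) (distance of spanner_2 from where it was at the start of the episode above 0.02 m).
It also fails if it takes over 58 s, if anything falls off the work surface, if the arm or the gripper's body presses on something with over 40 N, if the wrist force passes 120 N, or if a joint passes its speed limit or range.

ROBOT

A 6-joint arm with a two-finger parallel gripper is mounted at the origin on a cart in front of the work surface, level with it; the furniture and walls round the work are solid. World frame = base frame: x ahead of the robot, y to its left, z up, the work surface at z = 0. Lengths are in mm, angles in rad, forces in N, time in s.
With the tool pointing down it reaches from about 275 to 850 mm from the base axis. Payload 5.2 kg.
Tool frame: the origin (TCP) lies on the centre line of the jaws, within the pads' length; the fingertips stand nose_length ahead of it and the grasp point (between the pads) lies 8 mm behind it (nose_length is the distance from the TCP to the fingertips, in mm); z points along the fingers, y is the direction in which the jaws open and shut (so a half turn about z gives the same grasp; the last joint's range is limited). The gripper opens to 85 mm and grips with 20 to 120 N. Pads are 22 mm wide; open, the fingers measure 114 mm over their backs; the gripper's body (76 mm by 85 mm) begins 54 mm behind the grasp point. The pads swing forward as they close: fully open they stand 13 mm farther back than shut.
Start: joints at [-1.398, 0.259, 1.535, -0, 1.348, -0.203], TCP at [201.88, -511.615, 242.31] pointing down, gripper open.
Joint ranges: [-3.14, 3.14], [-0.91, 2.08], [0.19, 2.58], [-1.22, 4.36], [0.22, 2.71], [-3.12, 3.12]. Speed limits (rad/s): [2.57, 2.57, 3.14, 3.14, 3.14, 3.14].

INTERFACE

Orientations are given as a unit quaternion [x, y, z, w].
In Python, from plant import get_state, capture, finish_job, nose_length gives the robot as it stands.
- The arm moves only by the tool move_arm, never from a script. Its argument "plan" is a list of rows, each a list of 7 numbers: the closure, from 0 (fully open) to 1 (shut), then the shift along the tool's x, y, z in m, then the turn, a rotation vector about the tool's x, y, z in rad. A call has 1 to 10 rows; each row is the pose to reach, as a shift and turn from the pose commanded when the call began, along the tool's axes at that moment; what a row does not reach only later rows make up. A row lasts 1/10 s, in which the tool goes at most 50 mm and 8.59 degrees, less where a joint would pass 70% of its speed; a pose out of reach is approached as far as the arm can. A call with a gripper value outside its range is refused whole. The fingers move at their own pace and stop on an object; "newtons" is the grip in N (left out, the last holds). Time passes only in rows, so rows that repeat a pose let the fingers close. It gives the time, the measured TCP pose, the force and the opening at its end, in the units of the state.
- get_state(): the state, without advancing time (a new reading comes with each control period).
- capture(name): name is "scene" or "top"; returns a dict with "pixels" (400x640x3 uint8, red, green, blue), "fx", "fy", "cx", "cy" (pixels), "k1" (the pictures are not rectified: a ray, as slopes to the right and down, at radius r is drawn at 1 + k1 r^2 times it, then the intrinsics apply), "world_to_cam" (4x4, takes a point from world to camera coordinates). Camera axes: x right, y down, z forward; pixel columns grow to the right and rows downward; lengths in mm; the calibration is good to about 2 mm. A picture is of the moment at which its call begins. There is no depth.
- finish_job(): hands the job in, once; it reports no verdict.
The state is a dict: "time_s": time; "joint_pos": joint angles; "qvel": joint speeds; "joint_efforts": joint torques, N m; "position": TCP position; "ee_rot": TCP orientation; "ft_force": force on the tool from outside, world axes, zero at the start; "wrist_torque": the same for the moment, N m; "opening": finger opening in mm.
Only numpy, scipy, OpenCV 4.12 (cv2) and the standard library are available. Lean on these libraries where they do the work, as an engineer would, in place of code of your own. Each camera call takes 0.05 s, during which the arm holds its last target.

## Working session

There is one attempt and no reset: what is moved stays moved. The work goes in short steps, Python scripts to look and compute and a tool call to move; the robot and the scene stay as the last step left them, time stands still between calls to the robot, and variables do not carry over. Pictures are saved under pics/ and viewed, and the job is handed in when it is done.

Besides the shell and the picture viewer there is one more tool, called as name(argument=value, ...), one argument or row to a line, values as JSON. move_arm: Moves the arm, as the interface text tells. Its arguments: {"type":"object","properties":{"plan":{"type":"array","items":{"type":"array","items":{"type":"number"}}},"newtons":{"type":"number"}},"required":["plan"]}

```bash
ls; mkdir -p pics
python3 - <<'E'
from plant import *
import cv2
print(get_state()); print(nose_length if not callable(nose_length) else nose_length())
for n in ("scene","top"):
    c=capture(n); cv2.imwrite(f"pics/{n}0.png",c["pixels"][:,:,::-1])
    print(n,{k:v for k,v in c.items() if k!="pixels"})
E
```

```text
pics
{'time_s': 0.0, 'joint_pos': array([-1.39781889e+00,  2.59318186e-01,  1.53608922e+00,  4.04514587e-05,
        1.34800098e+00, -2.02795684e-01]), 'qvel': array([-8.26915714e-04, -7.95524275e-05, -2.23373912e-03, -6.11717050e-04,
       -2.76027075e-04,  1.21882227e-04]), 'joint_efforts': array([-1.80979030e-03, -4.46031618e+01, -2.90570748e+01, -4.40045578e-04,
        1.20705212e-02,  3.19579124e-05]), 'position': array([ 201.79308439, -511.09753367,  241.48556965]), 'ee_rot': array([ 9.82401617e-01,  1.86778583e-01,  3.32545322e-05, -9.07469868e-04]), 'ft_force': array([-0.55167812,  0.30255732, -0.96442217]), 'wrist_torque': array([-0.00507526,  0.01571819,  0.01948993]), 'opening': 85.407784083098}
11.0
scene {'fx': 515.8995273297367, 'fy': 515.8995273297367, 'cx': 311.88312683758704, 'cy': 198.2323313797976, 'k1': -0.053916739327114174, 'world_to_cam': array([[ 8.95036318e-01, -4.45583370e-01,  1.91167705e-02,
        -5.98012526e+02],
       [-1.58995657e-01, -3.58832380e-01, -9.19760678e-01,
         1.08748044e+02],
       [ 4.16689778e-01,  8.20179727e-01, -3.92013832e-01,
         1.12471080e+03],
       [ 0.00000000e+00,  0.00000000e+00,  0.00000000e+00,
         1.00000000e+00]])}
top {'fx': 515.5550061573277, 'fy': 515.5550061573277, 'cx': 318.99987146908506, 'cy': 193.92861697010332, 'k1': -0.07669963044766298, 'world_to_cam': array([[-2.58794423e-02, -9.99659088e-01,  3.45858875e-03,
        -2.33838086e+02],
       [-9.86728692e-01,  2.49896006e-02, -1.60443160e-01,
         5.65341630e+02],
       [ 1.60302034e-01, -7.56486824e-03, -9.87039022e-01,
         1.11971536e+03],
       [ 0.00000000e+00,  0.00000000e+00,  0.00000000e+00,
         1.00000000e+00]])}
```

View pics/scene0.png

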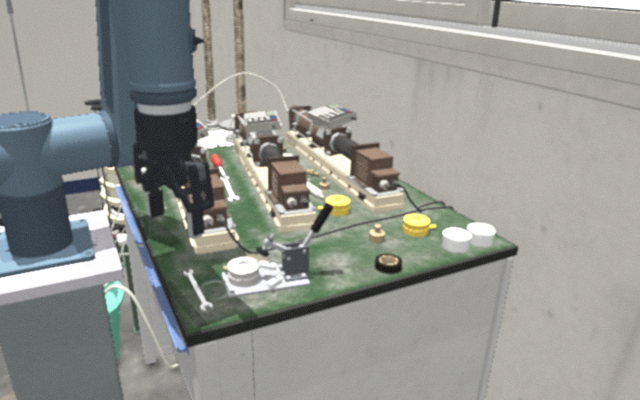

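View pics/top0.png

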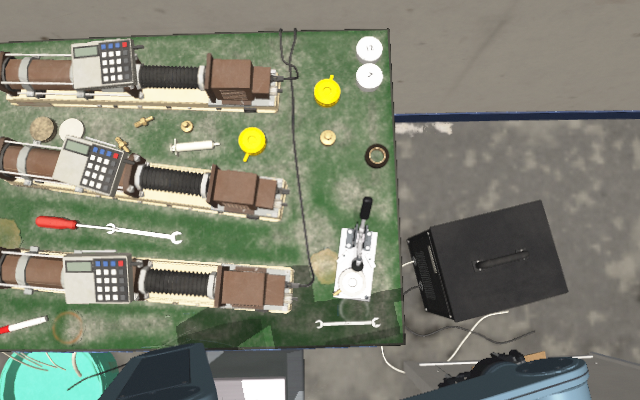

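Scene view: fixture at about (265,270), cap at (243,268), handle at (320,220). Top view: fixture at about (355,265), with its clamp end up the picture (world +x), weight at (328,138), tape at (376,156), spanner at (348,323). I'll enlarge both.

Run:
```python
import cv2
a=cv2.imread("pics/top0.png")[185:310,300:405]; cv2.imwrite("pics/topc.png",cv2.resize(a,None,fx=4.8,fy=4.8,interpolation=cv2.INTER_CUBIC))
a=cv2.imread("pics/scene0.png")[195:305,210:345]; cv2.imwrite("pics/scenec.png",cv2.resize(a,None,fx=5,fy=5,interpolation=cv2.INTER_CUBIC))
```

```text
(no output)
```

View pics/topc.png

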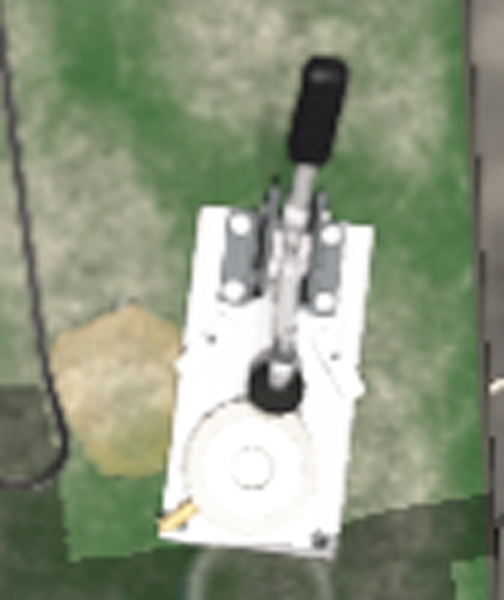

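View pics/scenec.png

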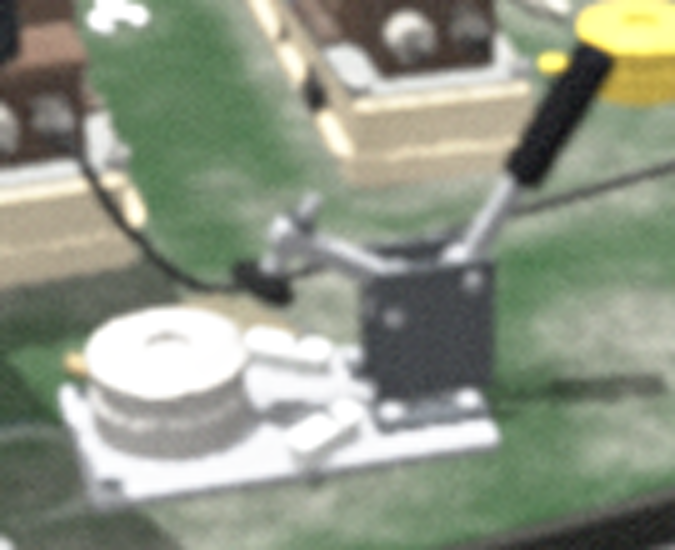

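```bash
cat > h.py <<'E'
import numpy as np, cv2
from scipy.optimize import least_squares
from plant import *
def proj(c,P):
    P=np.atleast_2d(P); T=c["world_to_cam"]; q=P@T[:3,:3].T+T[:3,3]
    s=q[:,:2]/q[:,2:]; s=s*(1+c["k1"]*(s**2).sum(1,keepdims=True))
    return s*[c["fx"],c["fy"]]+[c["cx"],c["cy"]]
def ray(c,px):
    d=(np.array(px,float)-[c["cx"],c["cy"]])/[c["fx"],c["fy"]]; s=d.copy()
    for _ in range(20): s=d/(1+c["k1"]*(s@s))
    T=c["world_to_cam"]; R=T[:3,:3]; return -R.T@T[:3,3], R.T@np.r_[s,1]
def atz(c,px,z):
    o,d=ray(c,px); return o+d*(z-o[2])/d[2]
def tri(cp):
    A=0;b=0
    for c,p in cp:
        o,d=ray(c,p); d=d/np.linalg.norm(d); M=np.eye(3)-np.outer(d,d); A=A+M;b=b+M@o
    return np.linalg.solve(A,b)
E
cat > m1.py <<'E'
from h import *
t=capture("top");s=capture("scene")
ut=lambda p:(np.array(p,float)+.5)/4.8-.5+[300,185]
us=lambda p:(np.array(p,float)+.5)/5-.5+[210,195]
tc=[ut(p) for p in [(202,207),(373,227),(333,557),(160,538)]]
loc=np.array([(85,42),(85,-42),(-75,-42),(-75,42)],float)
sc=[us(p) for p in [(498,432),(98,495),(62,390)]]
def P(v,L,z):
    c,w=np.cos(v[2]),np.sin(v[2]); return np.c_[L[:,0]*c-L[:,1]*w+v[0],L[:,0]*w+L[:,1]*c+v[1],np.full(len(L),z)]
f=lambda v:np.r_[(proj(t,P(v,loc,8))-tc).ravel(),(proj(s,P(v,loc[[1,2,3]],8))-sc).ravel()]
r=least_squares(f,[500,-300,0]);v=r.x
print(v,np.round(r.fun.reshape(-1,2),1))
r2=least_squares(lambda v:f(v)[:8],v);print("top only",r2.x,np.abs(r2.fun).max())
r3=least_squares(lambda v:f(v)[8:],v);print("scene only",r3.x,np.abs(r3.fun).max())
R=np.array([[np.cos(v[2]),-np.sin(v[2])],[np.sin(v[2]),np.cos(v[2])]])
F=lambda p:np.r_[R.T@(p[:2]-v[:2]),p[2]].round(1)
cap=tri([(t,ut((252,467))),(s,us((167,352)))]);print("cap tri",cap.round(1),F(cap), "top44",F(atz(t,ut((252,467)),44)),"sc44",F(atz(s,us((167,352)),44)))
he=tri([(t,ut((326,62))),(s,us((597,52)))]);print("handle end",F(he))
print("stub end at z~20",F(atz(t,ut((162,527)),22)))
for n,p in dict(weight=(328,138),tape=(376,156),span1=(318,323),span2=(378,322)).items():print(n,atz(t,p,5).round(),F(atz(t,p,5)))
E
python3 m1.py
```

```text
[ 3.96413532e+02 -3.26645531e+02 -1.50125264e-01] [[-0.5 -0.8]
 [-0.1 -0.5]
 [ 0.6  0.5]
 [-0.1 -0.1]
 [ 0.8  0.5]
 [-0.8  0.6]
 [-0.6 -1. ]]
top only [ 3.95940061e+02 -3.26614483e+02 -1.55458801e-01] 0.8093915739428894
scene only [ 3.96879416e+02 -3.26033994e+02 -1.36667328e-01] 0.9385587283674113
cap tri [ 360.5 -316.6   38.5] [-37.    4.6  38.5] top44 [-36.8   4.9  44. ] sc44 [-38.9  -4.7  44. ]
handle end [136.3   0.4 147.6]
stub end at z~20 [-69.6  42.   22. ]
weight [ 700. -274.    5.] [292.7  98.    5. ]
tape [ 654. -386.    5.] [263.2 -20.4   5. ]
span1 [ 270. -239.    5.] [-137.8   68.2    5. ]
span2 [ 269. -375.    5.] [-119.1  -66.4    5. ]
```

Top view, with a clean crop, puts the cap at fixture (-37, 5). The stub points back-left, about 50 mm long from the cap's centre, which matches the text. The scene view's height came out about 5 mm low from a coarse ellipse, but the handle end fits the lever geometry. I'll push with shut fingers, tool x along fixture x, tilted 30° back to stay clear of the clamp arm.

```bash
cat > g.py <<'E'
from h import *
from scipy.spatial.transform import Rotation as Ro
V=np.array([396.3,-326.6,-0.152])   # fixture
Z=Ro.from_euler('z',V[2]).as_matrix()
w2f=lambda p:(Z.T@(np.array(p)-[V[0],V[1],0]))
f2w=lambda p:Z@np.array(p,float)+[V[0],V[1],0]
def rot(tilt,yaw=0): # tool x along fixture x (yaw offset), z down leaning forward by tilt deg
    return Ro.from_euler('z',V[2]+yaw)*Ro.from_euler('x',np.pi)*Ro.from_euler('y',np.radians(tilt))
def tcp_for(pt,tilt,n=11,a=None):
    """TCP in fixture for point at tip (front corner n=+11) located at pt"""
    a=nose_length if a is None else a
    t=np.radians(tilt); A=np.array([np.sin(t),0,-np.cos(t)]);N=np.array([np.cos(t),0,np.sin(t)])
    return np.array(pt)-a*A-n*N
def plan(p0,R0,p1,R1):
    d=R0.inv().apply(np.array(p1)-p0)/1000; r=(R0.inv()*R1).as_rotvec()
    print("shift",d.round(4),"rv",r.round(4))
E
python3 - <<'E'
from g import *
print(nose_length, rot(30).as_matrix().round(2))
p1=f2w(tcp_for([-88,3,80],30)); print(p1)
plan([201.88,-511.615,242.31],Ro.from_quat([0.9824,0.18678,0,-0.0]),p1,rot(30))
E
```

```text
11.0 [[ 0.86 -0.15  0.49]
 [-0.13 -0.99 -0.08]
 [ 0.5   0.   -0.87]]
[ 294.91583657 -308.03482665   84.02627944]
shift [ 0.1613 -0.1552  0.1583] rv [-0.1381  0.5113  0.5155]
```

move_arm(
  plan=[
    [1,0.02,-0.02,0.01,-0.0173,0.064,0.0645],
    [1,0.04,-0.04,0.02,-0.0345,0.128,0.129],
    [1,0.06,-0.06,0.03,-0.0518,0.192,0.193],
    [1,0.08,-0.08,0.04,-0.069,0.256,0.258],
    [1,0.1,-0.1,0.05,-0.086,0.32,0.322],
    [1,0.12,-0.12,0.06,-0.1036,0.383,0.387],
    [1,0.14,-0.14,0.08,-0.121,0.447,0.451],
    [1,0.161,-0.155,0.1,-0.138,0.511,0.5155],
    [1,0.161,-0.155,0.1,-0.138,0.511,0.5155],
    [1,0.161,-0.155,0.1,-0.138,0.511,0.5155],
  ],
  newtons=40,
)

```text
time_s: 1.2
position: [294.5, -307.9, 142.1]
ee_rot: [0.963, -0.073, 0.258, 0.019]
ft_force: [-0.2, -1.1, 0.1]
opening: -0.3
```

Run:
```python
from g import *
import plant
st=get_state(); print(st["time_s"],st["position"],w2f(st["position"]),st["opening"],st["ft_force"],plant.nose_length,st["joint_pos"].round(2))
R=Ro.from_quat(st["ee_rot"]).as_matrix(); print(R.round(3),rot(30).as_matrix().round(3))
for n in("scene","top"):
    c=capture(n); cv2.imwrite(f"pics/{n}1.png",c["pixels"][:,:,::-1])
    p=proj(c,st["position"])[0]; q=proj(c,st["position"]+R@[11,0,11])[0]; print(p,q)
a=cv2.imread("pics/top1.png")[185:345,270:410]; a=cv2.resize(a,None,fx=3.7,fy=3.7,interpolation=cv2.INTER_CUBIC)
b=cv2.imread("pics/scene1.png")[130:330,160:360];cv2.imwrite("pics/s1c.png",cv2.resize(b,None,fx=3,fy=3,interpolation=cv2.INTER_CUBIC));cv2.imwrite("pics/t1c.png",a)
```

```text
1.2 [ 294.54965175 -307.90563884  142.11589252] [-103.40780326    3.07225229  142.11589252] -0.2642527897859897 [-0.18852508 -1.08446738  0.10359728] 11.0 [-1.52 -0.01  2.26  0.68  0.89 -0.24]
[[ 0.857 -0.151  0.493]
 [-0.131 -0.989 -0.075]
 [ 0.499 -0.001 -0.867]] [[ 0.856 -0.151  0.494]
 [-0.131 -0.988 -0.076]
 [ 0.5    0.    -0.866]]
[205.3218285  221.07712116] [213.70053094 222.12437469]
[352.32897075 315.71484986] [353.06657245 308.05370304]
```

View pics/s1c.png

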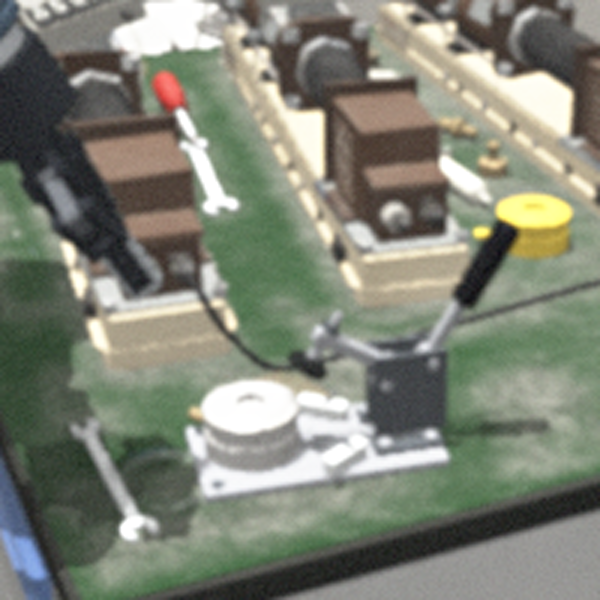

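View pics/t1c.png

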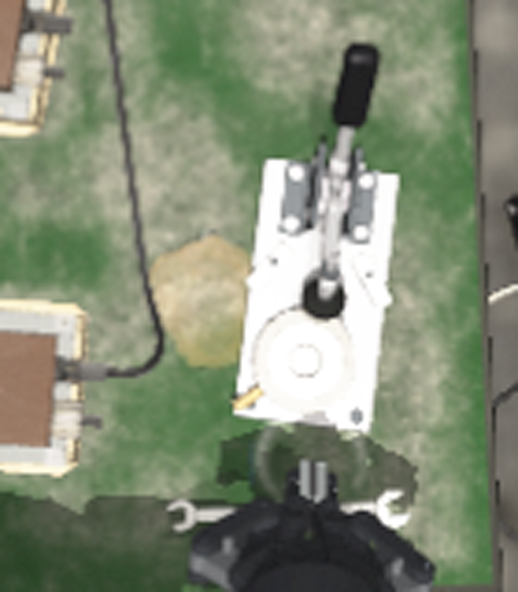

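The pictures show the tip where it was predicted (scene about (213,222), top about (354,310)). The tip is about 14 mm wide and clear of everything. Next I descend behind the cap.

Run:
```python
from g import *
R0=Ro.from_quat(np.array([0.9824,0.18678,0,0])); 
p=np.array([201.88,-511.615,242.31])+R0.apply([161,-155,100]); R=R0*Ro.from_rotvec([-.138,.511,.5155])
print(p, w2f(p))
for z in (45,24.5):
  p1=f2w(tcp_for([-85,4.5,z],30)); print(w2f(p1)); plan(p,R,p1,rot(30))
```

```text
[ 294.76349578 -308.34509025  142.31      ] [-103.1298851     2.67024693  142.31      ]
[-100.02627944    4.5          49.02627944]
shift [-0.0439 -0.0018  0.0824] rv [-0.0001  0.0003  0.    ]
[-100.02627944    4.5          28.52627944]
shift [-0.0542 -0.0018  0.1001] rv [-0.0001  0.0003  0.    ]
```

move_arm(
  plan=[
    [1,-0.011,-0.0005,0.02,0,0,0],
    [1,-0.022,-0.001,0.04,0,0,0],
    [1,-0.033,-0.0015,0.06,0,0,0],
    [1,-0.044,-0.002,0.08,0,0,0],
    [1,-0.054,-0.002,0.1,0,0,0],
    [1,-0.054,-0.002,0.1,0,0,0],
  ],
)

```text
time_s: 1.9
position: [298.2, -307.9, 27.3]
ee_rot: [0.963, -0.074, 0.258, 0.019]
ft_force: [0.1, 0.4, 0.3]
opening: -0.1
```

Run:
```python
from g import *
st=get_state(); R=Ro.from_quat(st["ee_rot"]).as_matrix(); print(w2f(st["position"]+R@[11,0,11]),w2f(st["position"]+R@[-11,0,11]),st["ft_force"])
c=capture("scene")["pixels"][:,:,::-1][200:330,170:320];cv2.imwrite("pics/s2c.png",cv2.resize(c,None,fx=4.5,fy=4.5,interpolation=cv2.INTER_CUBIC))
c=capture("top")["pixels"][:,:,::-1][200:330,290:410];cv2.imwrite("pics/t2c.png",cv2.resize(c,None,fx=4.5,fy=4.5,interpolation=cv2.INTER_CUBIC))
```

```text
[-84.81442569   3.67897838  23.30229544] [-103.87923126    3.70320146   12.32356137] [0.08854587 0.35408738 0.25874447]
```

View pics/s2c.png

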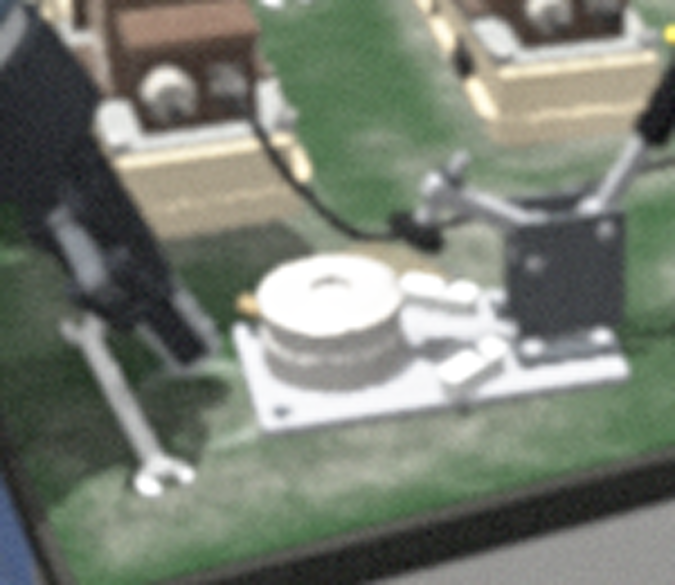

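View pics/t2c.png

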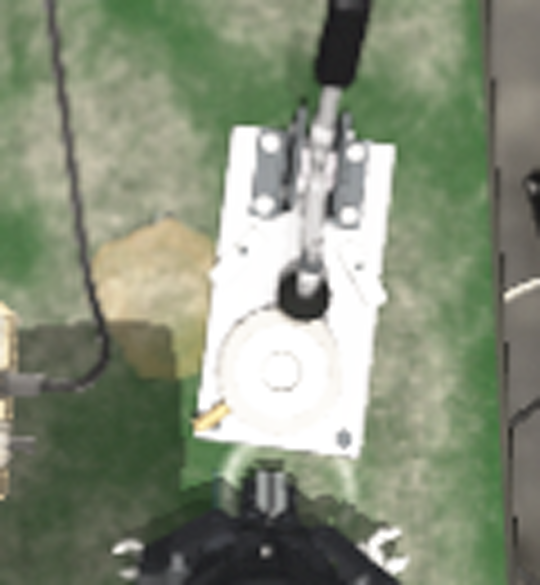

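The tip is in line behind the cap: top crop tip at (268,475), cap at (282,370). I push slowly along fixture +x.

move_arm(
  plan=[
    [1,0.004,0,0.001,0,0,0],
    [1,0.0075,0,0.0035,0,0,0],
    [1,0.011,0,0.0055,0,0,0],
    [1,0.0145,0,0.0075,0,0,0],
    [1,0.0175,0,0.0095,0,0,0],
    [1,0.021,0,0.0115,0,0,0],
    [1,0.0245,0,0.0135,0,0,0],
    [1,0.028,0,0.0155,0,0,0],
    [1,0.0315,0,0.0175,0,0,0],
    [1,0.0345,0,0.0195,0,0,0],
  ],
)

```text
time_s: 3.0
position: [337.7, -312.9, 29.0]
ee_rot: [0.963, -0.073, 0.258, 0.02]
ft_force: [-3.9, 1.4, 3.4]
opening: -0.4
```

```bash
cat > look.py <<'E'
from g import *
import sys
k=sys.argv[1]
st=get_state(); R=Ro.from_quat(st["ee_rot"]).as_matrix(); print(st["time_s"],w2f(st["position"]+R@[11,0,11]),w2f(st["position"]+R@[-11,0,11]),Z.T@st["ft_force"])
c=capture("scene")["pixels"][:,:,::-1][180:310,200:350];c=cv2.resize(c,None,fx=4,fy=4,interpolation=cv2.INTER_CUBIC)
d=capture("top")["pixels"][:,:,::-1][180:310,305:400];d=cv2.resize(d,None,fx=4,fy=4,interpolation=cv2.INTER_CUBIC)
e=np.zeros((520,800,3),np.uint8)
m=np.hstack([c,d]);print(m.shape);cv2.imwrite(f"pics/l{k}.png",m[:, :1000] if m.shape[1]<=800 else cv2.resize(m,(800,int(m.shape[0]*800/m.shape[1]))))
cv2.imwrite(f"pics/lt{k}.png",cv2.resize(d,None,fx=1.15,fy=1.15))
E
python3 look.py a
```

```text
3.0 [-44.9771966    4.72164155  24.98990794] [-64.03363667   4.72055405  13.99663314] [-4.09583782  0.83374443  3.35546079]
(520, 980, 3)
```

View pics/la.png

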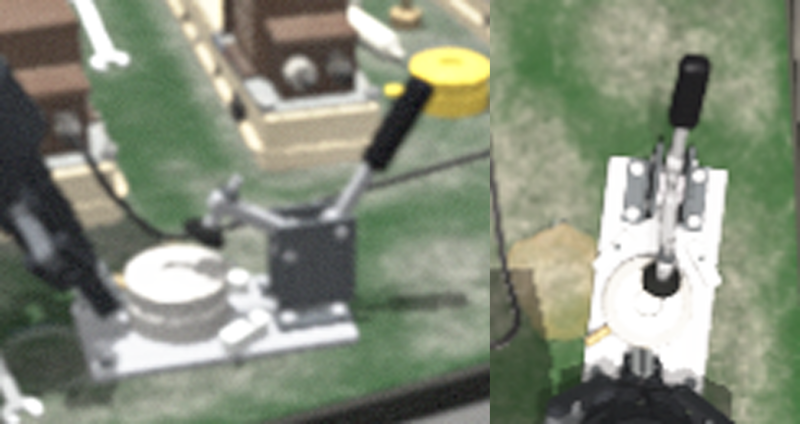

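The cap slides with about 4 N and stays flat. Now it is 14 mm short, so I continue slower.

move_arm(
  plan=[
    [1,0.0015,0,0.001,0,0,0],
    [1,0.003,0,0.0015,0,0,0],
    [1,0.0045,0,0.0025,0,0,0],
    [1,0.006,0,0.0035,0,0,0],
    [1,0.0075,0,0.0045,0,0,0],
    [1,0.009,0,0.005,0,0,0],
    [1,0.0095,0,0.0055,0,0,0],
  ],
)

```text
time_s: 3.8
position: [347.7, -315.7, 28.9]
ee_rot: [0.963, -0.074, 0.257, 0.021]
ft_force: [-9.6, -1.5, 1.7]
opening: -0.1
```

```bash
python3 look.py b
```

```text
3.8 [-34.65796172   3.41867944  24.89348462] [-53.7278955    3.41463952  13.9236346 ] [-9.29147382 -2.95118854  1.65936602]
(520, 980, 3)
```

View pics/lb.png

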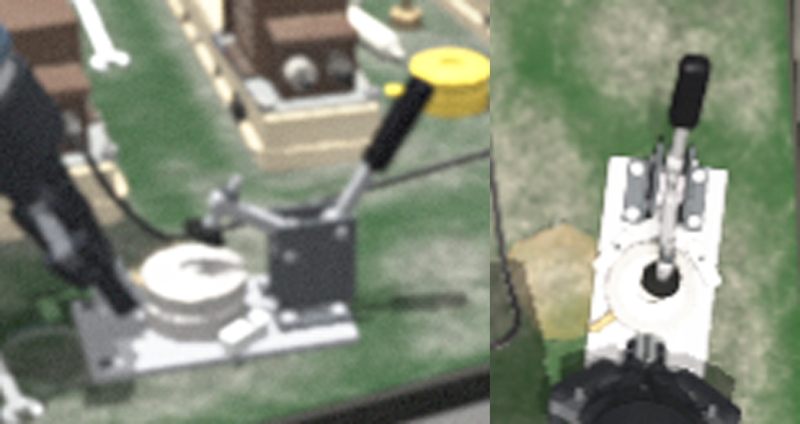

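Force rose to 9 N with a sideways part, so the cap is sliding along the +y jaw. I continue with a small shift to -y to help it centre.

move_arm(
  plan=[
    [1,0.0005,0.001,0.0005,0,0,0],
    [1,0.001,0.002,0.0005,0,0,0],
    [1,0.0015,0.003,0.001,0,0,0],
    [1,0.0025,0.0035,0.0015,0,0,0],
    [1,0.0025,0.0035,0.0015,0,0,0],
  ],
)

```text
time_s: 4.4
position: [350.2, -319.3, 28.9]
ee_rot: [0.963, -0.074, 0.257, 0.021]
ft_force: [-6.3, -0.9, 1.9]
opening: 0.3
```

```bash
python3 look.py c
```

```text
4.4 [-31.66220001   0.21880615  24.90441766] [-50.72712764   0.21830717  13.92586885] [-6.09542492 -1.80286553  1.91925245]
(520, 980, 3)
```

View pics/ltc.png

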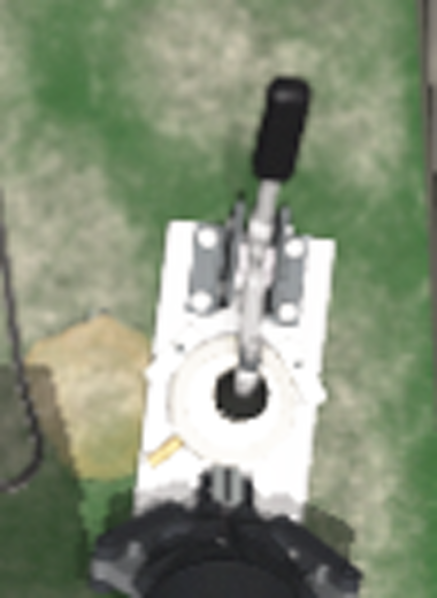

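move_arm(
  plan=[
    [1,0.001,0.0005,0.0005,0,0,0],
    [1,0.0015,0.0005,0.001,0,0,0],
    [1,0.0015,0.0005,0.001,0,0,0],
  ],
)

```text
time_s: 4.8
position: [351.5, -320.4, 28.8]
ee_rot: [0.963, -0.074, 0.257, 0.021]
ft_force: [-9.6, -0.4, 4.6]
opening: 0.2
```

```bash
python3 look.py d
python3 - <<'E'
from g import *
t=capture("top")
print(proj(t,f2w([0,0,44])), [(((proj(t,f2w(p))[0]-[305,180]+.5)*4-.5)*1.15).round() for p in ([0,0,44],[0,31,44],[0,-31,44],[-31,0,44],[31,0,44])])
E
```

```text
4.8 [-30.16384224  -0.66186432  24.76809508] [-49.23481844  -0.666819    13.80005779] [-9.38123646 -1.85536959  4.55160148]
(520, 980, 3)
[[356.18591711 265.59171433]] [array([237., 395.]), array([173., 387.]), array([301., 403.]), array([230., 460.]), array([245., 332.])]
```

View pics/ltd.png

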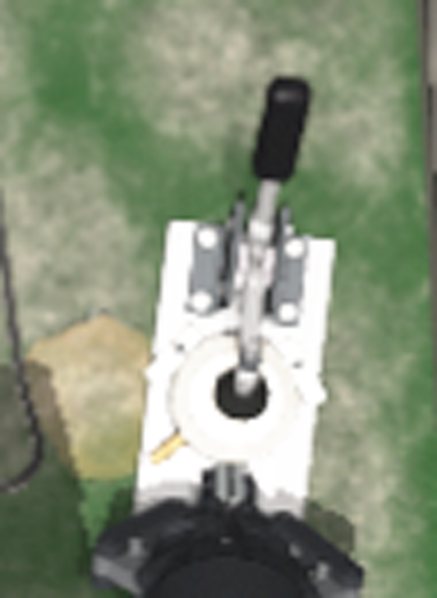

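The cap's circle (edges 170 to 302) is within about 1 mm of the predicted home. I push a little further to confirm it is firm on both jaws.

move_arm(
  plan=[
    [1,0.0008,0,0.0005,0,0,0],
    [1,0.0015,0,0.001,0,0,0],
    [1,0.0025,0,0.0015,0,0,0],
    [1,0.0025,0,0.0015,0,0,0],
  ],
)

```text
time_s: 5.35
position: [353.0, -321.4, 28.7]
ee_rot: [0.964, -0.074, 0.256, 0.022]
ft_force: [-25.5, 0.2, 14.8]
opening: 0.0
```

```bash
python3 look.py e
```

```text
5.35 [-28.61133457  -1.50476846  24.5644558 ] [-47.70753659  -1.51758112  13.64040417] [-25.21614509  -3.65926416  14.7760208 ]
(520, 980, 3)
```

View pics/le.png

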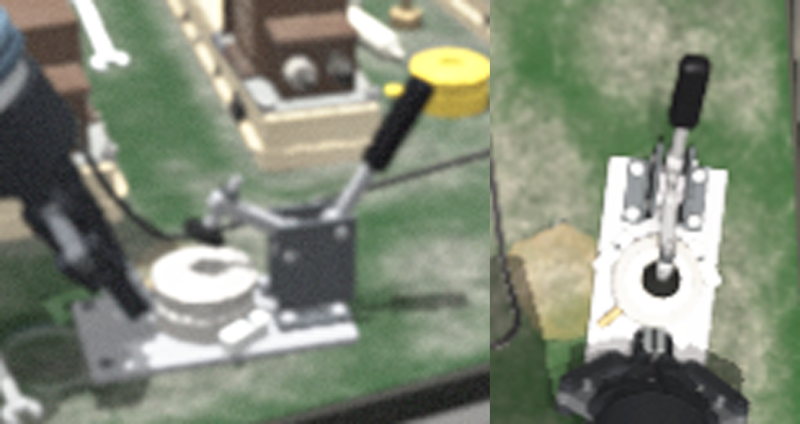

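25 N after 1.5 mm more means firm contact on both jaws. I back off straight and rise.

move_arm(
  plan=[
    [1,-0.009,0,-0.005,0,0,0],
    [1,-0.017,0,-0.01,0,0,0],
    [1,-0.026,0,-0.015,0,0,0],
    [1,-0.016,0,-0.032,0,0,0],
    [1,-0.006,0,-0.05,0,0,0],
    [1,0.009,0,-0.076,0,0,0],
    [1,0.024,0,-0.102,0,0,0],
    [1,0.039,0,-0.128,0,0,0],
    [1,0.049,0,-0.145,0,0,0],
    [1,0.049,0,-0.145,0,0,0],
  ],
)

```text
time_s: 6.45
position: [325.8, -316.4, 181.5]
ee_rot: [0.963, -0.072, 0.259, 0.022]
ft_force: [0.6, -1.0, -0.2]
opening: 0.2
```

```bash
python3 look.py f;python3 - <<'E'
from g import *
t=capture("top");s=capture("scene");st=get_state()
print(w2f(st["position"]),st["ft_force"])
for nm,c,o in(("t",t,(315,185)),("s",s,(230,185))):
    a=c["pixels"][o[1]:o[1]+110,o[0]:o[0]+120][:,:,::-1]; cv2.imwrite(f"pics/f_{nm}.png",cv2.resize(a,None,fx=5,fy=5,interpolation=cv2.INTER_CUBIC))
    for j in (0,.1,.2):
        th=np.radians(63)-j; h=np.array([81.5,0,62]);u=np.array([np.cos(th),0,np.sin(th)]);n=np.array([-np.sin(th),0,np.cos(th)])
        print(nm,j,[((proj(c,f2w(h+r*u+7.5*n))[0]-o+.5)*5-.5).round() for r in(41,105)])
    print("home rim",[((proj(c,f2w([31*np.cos(q),31*np.sin(q),44]))[0]-o+.5)*5-.5).round() for q in (0,1.571,3.142,4.712)])
E
```

```text
6.45 [-56.2004789   -0.60644518 177.47655024] [-75.23314887  -0.66908812 166.44235113] [ 0.74257394 -0.90169356 -0.15717743]
(520, 980, 3)
[-72.11044896   1.6335117  177.64099571] [-0.65472094  0.68250915 -0.09640975]
t 0 [array([243., 183.]), array([264.,  98.])]
t 0.1 [array([244., 174.]), array([265.,  76.])]
t 0.2 [array([245., 166.]), array([266.,  57.])]
home rim [array([216., 335.]), array([139., 396.]), array([200., 475.]), array([277., 414.])]
s 0 [array([394., 220.]), array([468.,  79.])]
s 0.1 [array([403., 222.]), array([491.,  87.])]
s 0.2 [array([412., 225.]), array([512.,  98.])]
home rim [array([240., 371.]), array([146., 345.]), array([ 84., 393.]), array([181., 422.])]
```

View pics/f_t.png

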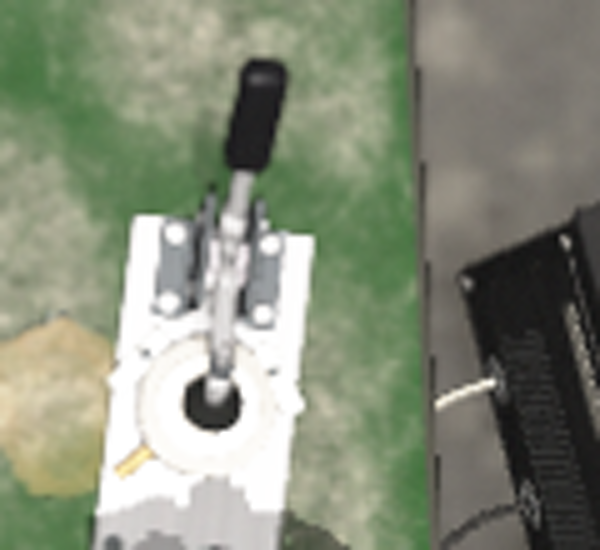

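View pics/f_s.png

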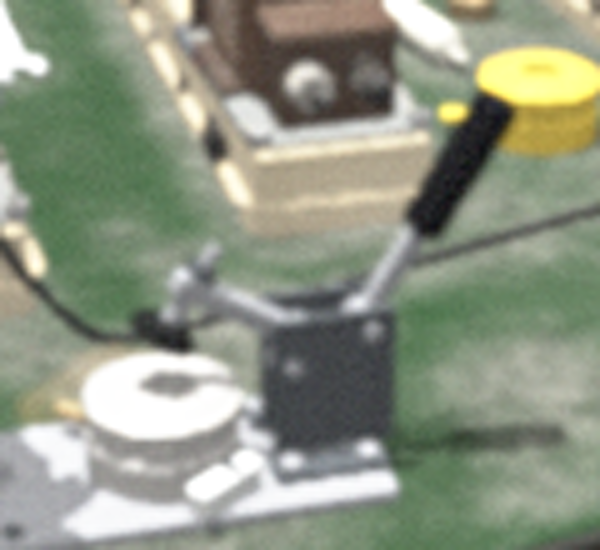

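Both views match the predicted home rim (top: left 134, right 277, bottom 475), so the cap is home. The lever reads about 0.1 rad, with the handle centred on y≈0. Next I work out the lever arc with the tool vertical, the front tip edge pressing at r≈75.

```bash
cat > cmd.py <<'E'
from g import *
R0=Ro.from_quat(np.array([0.9824,0.18678,0,0])); p=np.array([201.88,-511.615,242.31]);R=R0
moves=[([161,-155,100],[-.138,.511,.5155]),([-54,-2,100],0),([34.5,0,19.5],0),([9.5,0,5.5],0),([2.5,3.5,1.5],0),([1.5,.5,1],0),([2.5,0,1.5],0),([49,0,-145],0)]
def run(extra=[]):
    global p,R
    for s,r in moves+extra:
        p=p+R.apply(s); 
        if r is not 0: R=R*Ro.from_rotvec(r)
    return p,R
E
python3 -W ignore - <<'E'
from cmd import *
E
mv cmd.py cmdp.py; python3 -W ignore - <<'E'
from cmdp import *
p,R=run(); st=get_state(); print(w2f(p),w2f(st["position"]))
print((rot(30).inv()*R).as_rotvec())
for q in([87,0,185],[87,0,153]): plan(p,R,f2w(q),rot(0))
E
```

```text
[-71.71461227   0.67084323 178.90689902] [-72.11044896   1.6335117  177.64099571]
[ 7.31834883e-05 -2.99891993e-04 -3.88270233e-05]
shift [0.1405 0.0007 0.074 ] rv [-1.000e-04 -5.233e-01  1.000e-04]
shift [0.1245 0.0007 0.1018] rv [-1.000e-04 -5.233e-01  1.000e-04]
```

move_arm(
  plan=[
    [1,0.025,0,0.0,0,-0.1,0],
    [1,0.052,0,0.02,0,-0.22,0],
    [1,0.082,0,0.04,0,-0.34,0],
    [1,0.112,0.0005,0.06,0,-0.46,0],
    [1,0.14,0.0005,0.074,0,-0.523,0],
    [1,0.132,0.0005,0.088,0,-0.523,0],
    [1,0.1245,0.0005,0.1,0,-0.523,0],
    [1,0.1245,0.0005,0.1,0,-0.523,0],
  ],
)

```text
time_s: 7.45
position: [480.2, -337.2, 149.7]
ee_rot: [0.997, -0.075, -0.003, -0.003]
ft_force: [-0.5, 0.0, -0.1]
opening: 0.0
```

```bash
python3 look.py g; python3 -W ignore - <<'E'
from cmdp import *
p,R=run([([124.5,.5,100],[0,-.523,0])]); print(w2f(p))
rp=75; h=np.array([81.5,0,62])
for gap,d in [(5,56),(-1,56),(-1,50),(-1,44),(-1,38),(-1,32),(-1.5,26),(-1.5,20),(-1.5,15),(-1.5,10),(-1.5,6),(-1.5,3)]:
    th=np.radians(d);u=np.array([np.cos(th),0,np.sin(th)]);n=np.array([-np.sin(th),0,np.cos(th)])
    q=tcp_for(h+rp*u+(7.5+gap)*n,0); print(d,gap,w2f(p)[1].round(1),(R.inv().apply(f2w(q)-p)).round(1))
E
```

```text
7.45 [ 95.4832551    2.32593886 138.59023779] [ 73.48380174   2.29098557 138.74133485] [-0.53170729 -0.03349796 -0.10561294]
(520, 980, 3)
[ 86.09827495   0.18299633 154.50700901]
56 5 0.2 [16.   0.2 12.3]
56 -1 0.2 [20.9  0.2 15.7]
50 -1 0.2 [27.6  0.2 19.9]
44 -1 0.2 [33.8  0.2 24.7]
38 -1 0.2 [39.5  0.2 30.2]
32 -1 0.2 [44.6  0.2 36.3]
26 -1.5 0.2 [49.2  0.2 43.3]
20 -1.5 0.2 [52.8  0.2 50.2]
15 -1.5 0.2 [55.3  0.2 56.3]
10 -1.5 0.2 [57.2  0.2 62.6]
6 -1.5 0.2 [58.3  0.2 67.7]
3 -1.5 0.2 [59.   0.2 71.6]
```

View pics/lg.png

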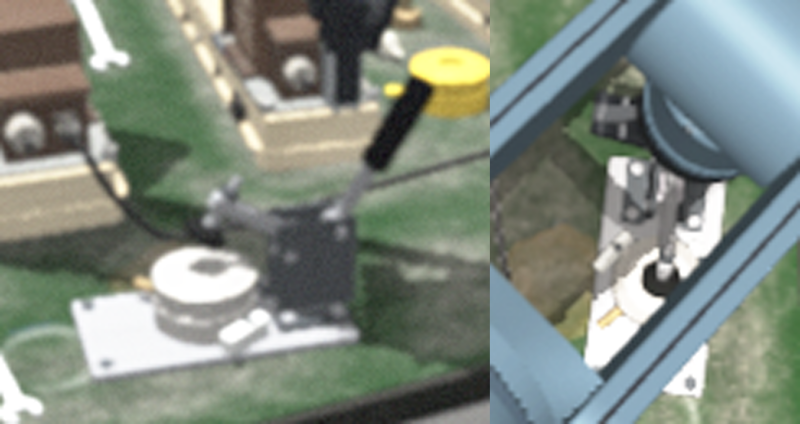

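```bash
python3 -W ignore - <<'E'
from cmdp import *
for i in range(4):
    st=get_state(); print(st["time_s"],w2f(st["position"]),np.abs(st["qvel"]).max(), Ro.from_quat(st["ee_rot"]).as_matrix().round(3)[:,2]); capture("scene")
E
```

```text
7.55 [ 85.31329704   0.74198183 152.94686045] 0.03311826444803481 [-0.002  0.003 -1.   ]
7.6 [ 85.67547542   0.22816099 154.00500278] 0.023425578368053878 [-0.001  0.001 -1.   ]
7.65 [ 8.59177901e+01 -1.11385494e-01  1.54758054e+02] 0.015399603646987316 [ 0.001  0.    -1.   ]
7.7 [ 86.00509241  -0.2590686  155.1690448 ] 0.009113908467340665 [ 0.001 -0.001 -1.   ]
```

It was only lag; the arm has settled on its target and is clear of the handle. I start the arc now.

move_arm(
  plan=[
    [1,0.008,0,0.006,0,0,0],
    [1,0.016,0,0.012,0,0,0],
    [1,0.0185,0,0.014,0,0,0],
    [1,0.021,0,0.0157,0,0,0],
    [1,0.0245,0,0.018,0,0,0],
    [1,0.0276,0,0.02,0,0,0],
    [1,0.031,0,0.0223,0,0,0],
    [1,0.0338,0,0.0247,0,0,0],
    [1,0.0338,0,0.0247,0,0,0],
  ],
)

```text
time_s: 8.65
position: [515.1, -344.5, 129.3]
ee_rot: [0.997, -0.076, 0.0, -0.0]
ft_force: [-0.2, -0.1, 0.8]
opening: -0.2
```

```bash
python3 look.py h
```

```text
8.65 [131.11679812   0.33793388 118.28703599] [109.11679873   0.33278088 118.28674449] [-0.18011805 -0.10520177  0.84152815]
(520, 980, 3)
```

View pics/lh.png

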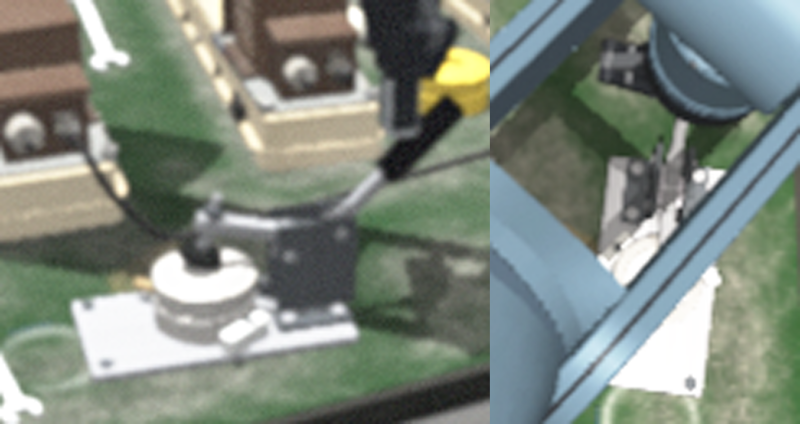

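Handle follows and the foot is about to meet the cap. I carry on along the arc.

move_arm(
  plan=[
    [1,0.003,0,0.0027,0,0,0],
    [1,0.0057,0,0.0055,0,0,0],
    [1,0.0083,0,0.0085,0,0,0],
    [1,0.0108,0,0.0116,0,0,0],
    [1,0.0132,0,0.0151,0,0,0],
    [1,0.0154,0,0.0186,0,0,0],
    [1,0.0173,0,0.0221,0,0,0],
    [1,0.019,0,0.0255,0,0,0],
    [1,0.0204,0,0.0286,0,0,0],
    [1,0.0215,0,0.0316,0,0,0],
  ],
)

```text
time_s: 9.75
position: [536.3, -347.8, 97.7]
ee_rot: [0.997, -0.076, 0.0, -0.0]
ft_force: [-0.3, 0.1, -0.9]
opening: 0.0
```

```bash
python3 look.py i
```

```text
9.75 [152.58454903   0.19602376  86.73498574] [130.58455016   0.1908176   86.73019992] [-0.26412827  0.02105716 -0.85949703]
(520, 980, 3)
```

View pics/li.png

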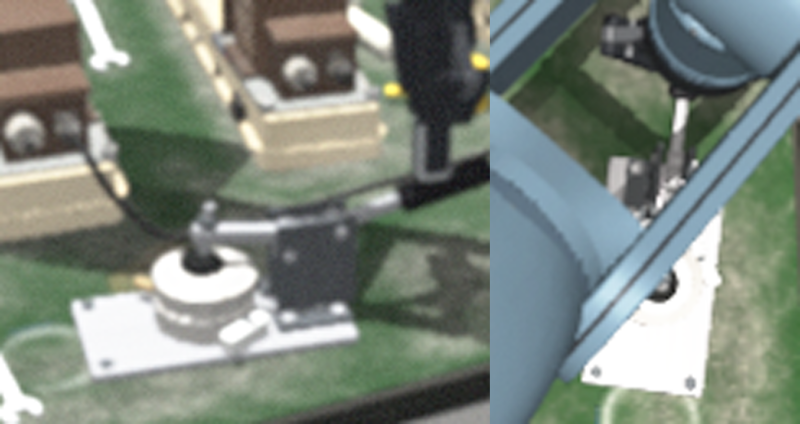

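move_arm(
  plan=[
    [1,0.001,0,0.0031,0,0,0],
    [1,0.0019,0,0.0063,0,0,0],
    [1,0.0025,0,0.009,0,0,0],
    [1,0.003,0,0.0114,0,0,0],
    [1,0.003,0,0.0114,0,0,0],
    [1,0.003,0,0.0114,0,0,0],
  ],
)

```text
time_s: 10.45
position: [539.1, -348.2, 86.8]
ee_rot: [0.997, -0.076, 0.0, -0.0]
ft_force: [-1.3, -1.0, -0.6]
opening: 0.0
```

```bash
python3 look.py j
```

```text
10.45 [155.3962474    0.23323868  75.78739629] [133.39624805   0.22989499  75.78323662] [-1.08406293 -1.22512474 -0.63871281]
(520, 980, 3)
```

View pics/lj.png

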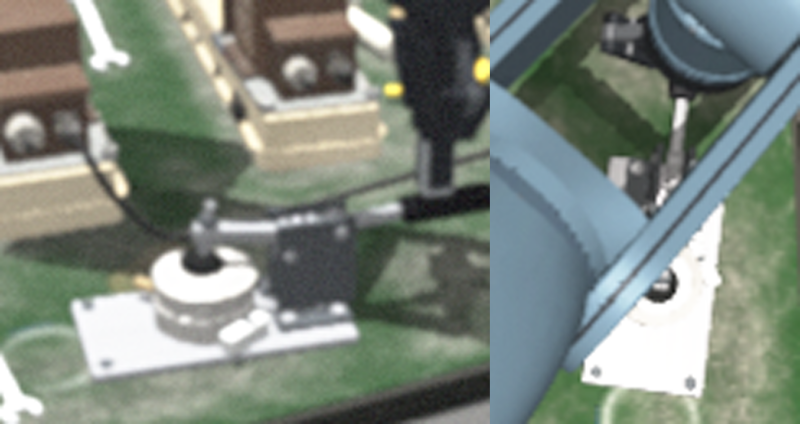

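The handle is level with no load on the fingertips, so it has snapped over by itself. I lift off and retreat to look.

move_arm(
  plan=[
    [1,0,0,-0.01,0,0,0],
    [1,0,0,-0.04,0,0,0],
    [1,0,0,-0.08,0,0,0],
    [1,-0.03,0,-0.12,0,0,0],
    [1,-0.07,0,-0.13,0,0,0],
    [1,-0.11,0,-0.13,0,0,0],
    [1,-0.15,0,-0.13,0,0,0],
    [1,-0.19,0,-0.13,0,0,0],
    [1,-0.22,0,-0.13,0,0,0],
    [1,-0.22,0,-0.13,0,0,0],
  ],
)

```text
time_s: 11.55
position: [318.9, -314.1, 217.8]
ee_rot: [0.997, -0.077, -0.0, 0.0]
ft_force: [-0.2, -0.9, 0.1]
opening: 0.0
```

Run:
```python
from g import *
t=capture("top");s=capture("scene")
print(w2f(get_state()["position"]))
ims=[]
for nm,c,o in(("t",t,(300,175)),("s",s,(220,180))):
    a=c["pixels"][o[1]:o[1]+130,o[0]:o[0]+ (85 if nm=="t" else 115)][:,:,::-1]; ims.append(cv2.resize(a,None,fx=4,fy=4,interpolation=cv2.INTER_CUBIC))
    off=0 if nm=="t" else 340
    for j in (.85,.98,1.05):
        th=np.radians(63)-j; h=np.array([81.5,0,62]);u=np.array([np.cos(th),0,np.sin(th)]);n=np.array([-np.sin(th),0,np.cos(th)])
        print(nm,j,[((proj(c,f2w(h+r*u+7.5*n))[0]-o+.5)*4-.5+[off,0]).round() for r in(41,105)])
    print("rim",[((proj(c,f2w([31*np.cos(q),31*np.sin(q),44]))[0]-o+.5)*4-.5+[off,0]).round() for q in (0,1.571,3.142,4.712)])
cv2.imwrite("pics/end.png",np.hstack(ims)[:, :800])
```

```text
[-75.50600584  -0.31131453 217.94782903]
t 0.85 [array([256., 144.]), array([272.,  28.])]
t 0.98 [array([256., 142.]), array([270.,  26.])]
t 1.05 [array([256., 141.]), array([269.,  27.])]
rim [array([233., 308.]), array([171., 357.]), array([220., 420.]), array([282., 371.])]
s 0.85 [array([744., 231.]), array([862., 187.])]
s 0.98 [array([747., 239.]), array([867., 210.])]
s 1.05 [array([749., 244.]), array([868., 222.])]
rim [array([572., 317.]), array([496., 296.]), array([447., 334.]), array([525., 357.])]
```

View pics/end.png

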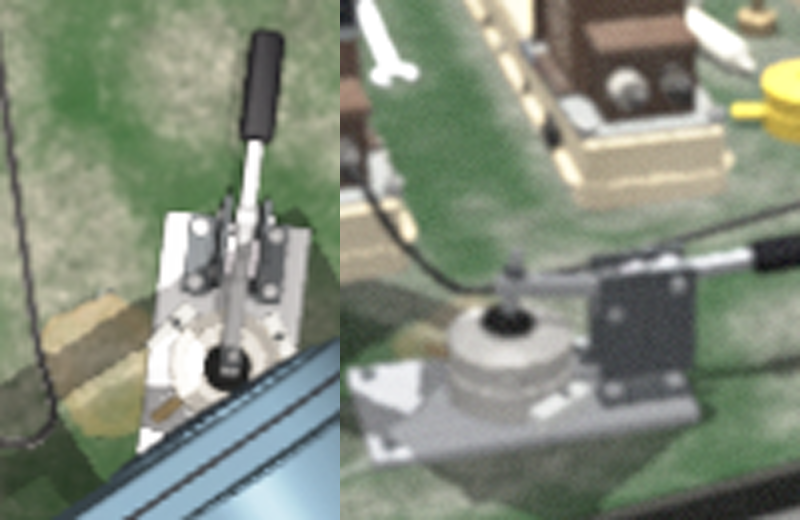

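Foot sits on the cap at the centre. The handle's far end is cut off in this crop, so I take one wider crop to read its angle.

Run:
```python
from g import *
s=capture("scene");o=(230,190)
a=s["pixels"][190:290,230:390][:,:,::-1];a=np.ascontiguousarray(cv2.resize(a,None,fx=5,fy=5,interpolation=cv2.INTER_CUBIC))
for j,col in ((.85,(0,0,255)),(.98,(0,255,255)),(1.05,(255,255,0))):
    th=np.radians(63)-j; h=np.array([81.5,0,62]);u=np.array([np.cos(th),0,np.sin(th)]);n=np.array([-np.sin(th),0,np.cos(th)])
    q=[((proj(s,f2w(h+r*u+7.5*n))[0]-o+.5)*5-.5) for r in(41,105)]
    for p in q: cv2.circle(a,tuple(int(v) for v in p),3,col,-1)
cv2.imwrite("pics/end2.png",a)
```

```text
(no output)
```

View pics/end2.png

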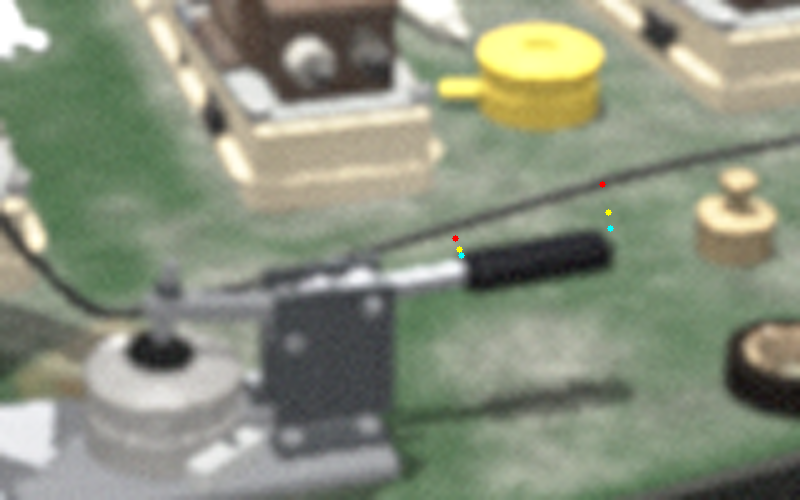

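The handle's upper edge runs from about (470,255) to (605,232). That matches the predicted locked position (1.05 rad) and not 0.98 or 0.85.

Run:
```python
from plant import *
print(get_state()["time_s"],get_state()["ft_force"]); print(finish_job())
```

```text
11.7 [-0.50991928 -0.20155482  0.17461249]
the job is handed in; nothing more can be done
None
```

I pushed the cap into the V stop with the shut fingertips, pushed the clamp handle over until it locked by itself, backed the arm off and handed the job in at 11.7 s.

- **Cap home:** the push force rose to about 25 N within 1.5 mm, so the cap was firm against both jaws. Its rim then matched the predicted home position to about 1 mm in both views.
- **Lever locked:** the load on the fingertips went to zero before the end of the stroke. In the last picture the handle's upper edge lies on the line predicted for 1.05 rad.
- **Foot and bystanders:** the foot sits on the middle of the cap. I could not measure its force, so the 8 N condition is inferred from the lock. The weight and the tape roll look undisturbed and the arm never came near them. The fingers passed close above the spanner, and I did not measure it again afterwards.
- **What disagreed:** the first two-view height of the cap's top came out at 38.5 mm instead of 44 mm, because I read the ellipse coarsely in the scene picture. I relied on the top view and contact forces instead, and both later views agreed.

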